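# Press a connector home through the guard window

### The job

With the fingertips, push the blue-lipped pallet along its rails into the terminal press until it sits fully home against the stop; only then reach down through the window of the yellow guard, press the red lever all the way down, keep it down for at least one second, and let it spring back up. Do not touch the yellow guard or its clear panels, do not lift the pallet, leave the pallet fully home, and leave the other things on the bench where they are.

Things in the scene. Friction and masses are not known exactly. Their poses are not given: they have to be found in the camera images.
- press: Fixed bench terminal press, grey bed 315 x 150 x 15 mm (x from -150 to +165 mm, y +-75 mm in this frame). Origin on the table surface, z up, +x points from the loading end towards the guard (roughly away from the robot). Bed top at z 15 mm. Two aluminium guide rails, inner faces at y +-42.5 mm, 8 mm wide, tops at z 25 mm, x from -120 to +85 mm. Dark steel stop block whose face is at x +85 mm. Blue hinge tower at x 120 to 164 mm, y +-32 mm, top at z 100 mm.
- guard: Guard fixed on the press: a yellow frame 111 mm (press x) by 131 mm (press y), 8 mm thick, top face 95 mm above the table, on four corner posts, with clear panels on its sides, front and rear; the pallet slides in through a slot under the front panel. Origin at the centre of the window in the plane of the frame's top face, at press x 60 mm, y 0; axes as the press. Nothing may touch it.
- window (a point): Centre of the open rectangular window in the guard's top, in the plane of its top face (z 95 mm). The opening is 75 mm along press x and 95 mm along press y; z is up. The red lever pad lies centred below it.
- lever (a joint): Lever angle in rad: 0 = up at rest (spring holds it), 0.30 = all the way down on its end stop. It turns about an axis along press y at press x 135 mm, z 60 mm; the pad goes down as the value grows. Springs back when released. Pressing takes about 4 N at the start and 8 N at the bottom, applied on the pad.
- lever_pad (a point): Centre of the top face of the red lever pad (36 mm along press x, 44 mm along press y), 75 mm from the hinge. At rest 77 mm above the table (18 mm below the top face of the guard), all the way down 55 mm above the table; it stays within 2 mm of the window's centre in plan.
- pallet: Loose aluminium pallet 140 x 80 x 12 mm, about 350 g, carrying a green circuit board, lying flat on the bed between the rails (2.5 mm play each side). Origin under the centre of its plate; x along the push direction, z up. Fully home its front edge meets the stop: origin at press x 15 mm. Starts 48 to 75 mm short of that.
- pallet_lip (a point): Centre of the outer (push) face of the blue upright lip at the pallet's loading end, which faces -x. The lip is 10 mm thick and 60 mm wide, its face 70 mm behind the pallet origin; its top is 63 mm above the table, this point 45 mm above the table. When home the lip's face is at press x -55 mm, 60 mm in front of the guard.
- can_blue: White spray can with blue band, 54 mm wide, 167 mm tall, loose; origin under its centre. Bystander.
- can_red: White and grey spray can with red cap, 54 mm wide, 167 mm tall, loose; origin under its centre. Bystander.
- screwdriver: Red-handled screwdriver lying on the bench, handle to its -x. Bystander.
- brush: Bench brush with wooden handle lying on the bench. Bystander.
- spool: Grey spool, 56 mm wide, 40 mm tall, standing on its flange, origin under its centre. Bystander.
- parts_bin: Blue open bin 100 x 140 x 60 mm, origin under its centre. Bystander.
- mug: White mug, 80 mm wide, 90 mm tall, origin under its centre. Bystander.
Things that resemble listed ones, but are neither listed nor needed, are in the scene too. What is shaped like the pallet but pink or turquoise is not meant.

How it is judged:
On the way, in this order (a step that is already met when the one before it is completed fails the run):
1. the pallet is fully home against the stop, lying flat (x of pallet in the frame of press above 0.011 m), for 0.2 s.
2. the fingers press the lever all the way down and keep it down for a second, pallet home (value of joint lever above 0.26 rad and contact force between the fingers and lever above 1 N and x of pallet in the frame of press above 0.011 m), for 1 s.
At the end, for the whole second after the job is handed in: The pallet lies flat on the bed, at rest, within 4 mm of the stop, and the lever has sprung back up (below 0.04 rad) after having been held by the fingers beyond 0.26 rad for 1 s (x of pallet in the frame of press above 0.011 m and value of joint lever below 0.04 rad and z of pallet in the frame of press below 0.018 m and angle between pallet's own z axis and vertical below 0.05 rad and linear speed of pallet below 0.02 m/s); the robot touches nothing.
It fails at once if the guard (yellow frame or clear panels) is touched with more than 0.5 N (contact force between guard and anything else above 0.5 N).
It fails at once if the lever is pressed (beyond 0.08 rad) while the pallet is not home (within 4 mm) (value of joint lever above 0.08 rad and not (x of pallet in the frame of press above 0.011 m)).
It fails at once if the pallet is lifted by more than 6 mm or tipped by more than 0.12 rad (z of pallet in the frame of press above 0.021 m or angle between pallet's own z axis and vertical above 0.12 rad).
It fails at once if a bystander is moved by more than 20 mm (distance of any of can_blue, can_red, screwdriver, brush, spool, parts_bin, mug from where it was at the start of the episode above 0.02 m).
It also fails if it takes over 48 s, if anything falls off the work surface, if the arm or the gripper's body presses on something with over 40 N, if the wrist force passes 120 N, or if a joint passes its speed limit or range.

### The arm

A 6-joint arm with a two-finger parallel gripper is mounted at the origin on the work surface. World frame = base frame: x ahead of the robot, y to its left, z up, the work surface at z = 0. Lengths are in m, angles in rad, forces in N, time in s.
With the tool pointing down it reaches from about 0.3 to 0.775 m from the base axis. Payload 14.6 kg.
Tool frame: the origin (TCP) lies on the centre line of the jaws, within the pads' length; the fingertips stand 22 mm ahead of it and the grasp point (between the pads) lies 3 mm ahead of it (manip.nose_length is the distance from the TCP to the fingertips, in m); x points along the fingers, y is the direction in which the jaws open and shut, and the axes are right-handed (so a half turn about x gives the same grasp; the last joint's range is limited). The gripper opens to 85 mm and grips with 20 to 120 N. Pads are 22 mm wide; open, the fingers measure 114 mm over their backs; the gripper's body (76 mm by 85 mm) begins 54 mm behind the grasp point. The pads swing forward as they close: fully open they stand 13 mm farther back than shut.
Start: joints at [1.239, 0.3, 1.521, -0, 1.321, -0.067], TCP at [0.144, 0.531, 0.253] pointing down, gripper open.
Joint ranges: [-3.03, 3.03], [-0.79, 2.21], [0.23, 2.52], [-1.04, 4.18], [0, 3.07], [-2.55, 2.55]. Speed limits (rad/s): [2.22, 2.22, 2.57, 3.14, 3.14, 3.14].

### API

Orientations are given as a rotation vector (axis times angle).
In Python, from station import sensors, snapshot, job, manip gives the robot as it stands. The module is installed in compiled form; this text tells all that it offers.
- The arm moves only by the shell command python3 -m pendant 'ROWS' [FORCE]. ROWS is JSON, a list of rows, each a list of 7 numbers: the turn, a rotation vector about the tool's x, y, z in degrees, then the shift along the tool's x, y, z in cm, then the finger opening in cm, from 0 to 8.54. In form: [[wx, wy, wz, dx, dy, dz, hand], ...]. A call has 1 to 10 rows; each row shifts and turns the pose as measured when the row begins, along the tool's axes as they then stand; what a row does not reach is not made up. A row lasts 1/10 s, in which the tool goes at most 50 mm and 8.59 degrees, less where a joint would pass 70% of its speed; a pose out of reach is approached as far as the arm can. A call with a gripper value outside its range is refused whole. The fingers move at their own pace and stop on an object; FORCE is the grip in N (left out, the last holds). Time passes only in rows, so rows that do not move let the fingers close. It gives the time, the measured TCP pose, the force and the opening at its end, in the units of the state.
- sensors.read_state(): the state, without advancing time (a new reading comes with each control period).
- snapshot(name): name is "scene" or "top" or "wrist"; returns a dict with "image" (480x640x3 uint8, red, green, blue), "range_z" (480x640 float32, m along the optical axis (not along the pixel's ray), 0 where there is no reading), "intrinsics" (3x3 intrinsics, pixels), "distortion" ([k1, k2, p1, p2, k3] as OpenCV has them; the pictures are not rectified), "R" (3x3) and "t" (3): a world point X has camera coordinates R X + t. Camera axes: x right, y down, z forward; pixel columns grow to the right and rows downward; lengths in m; the calibration is good to about 2 mm. A picture is of the moment at which its call begins.
- job.finish_job(): hands the job in, once; it reports no verdict.
The state is a dict: "time_s": time; "joint_positions": joint angles; "qd": joint speeds; "tau": joint torques, N m; "position": TCP position; "ee_rot": TCP orientation; "ft_force": force on the tool from outside, world axes, zero at the start; "ft_torque": the same for the moment, N m; "gripper_width": finger opening in m.
Only numpy, scipy, OpenCV 4.12 (cv2) and the standard library are available. Lean on these libraries where they do the work, as an engineer would, in place of code of your own. Each camera call takes 0.05 s, during which the arm holds its last target. There are 200 camera calls.

## Working session

There is one attempt and no reset: what is moved stays moved. The work goes in short steps, Python scripts to look and compute and a shell command to move; the robot and the scene stay as the last step left them, time stands still between calls to the robot, and variables do not carry over. Pictures are saved under pics/ and viewed, about 8 in all and at most 12, crops included, and the job is handed in when it is done.

```bash
mkdir -p pics
python3 - <<'E'
from station import sensors, snapshot, manip
import cv2, numpy as np
s=sensors.read_state()
for k,v in s.items(): print(k,np.round(v,3))
print(manip.nose_length)
for n in("top","scene"):
    d=snapshot(n); np.savez(f"{n}0.npz",**d)
    cv2.imwrite(f"pics/{n}0.png",d["image"][...,::-1])
    print(n,-d["R"].T@d["t"],d["R"][2])
E
```

```text
time_s 0.0
joint_positions [ 1.239  0.3    1.522 -0.     1.321 -0.067]
qd [ 0.     0.001 -0.    -0.    -0.002  0.001]
tau [-1.0000e-03 -5.4350e+01 -3.6179e+01 -0.0000e+00  4.0000e-03  0.0000e+00]
position [0.144 0.531 0.253]
ee_rot [ 0.207  1.561 -0.209]
ft_force [-0.267  0.402  0.987]
ft_torque [ 0.03  -0.04   0.018]
gripper_width 0.085
0.022
top [ 0.47823743 -0.00156998  1.16676484] [ 0.10088108  0.00982144 -0.99485001]
scene [ 1.16010466 -0.85447619  0.86081174] [-0.46406268  0.65975659 -0.59107281]
```

View pics/top0.png

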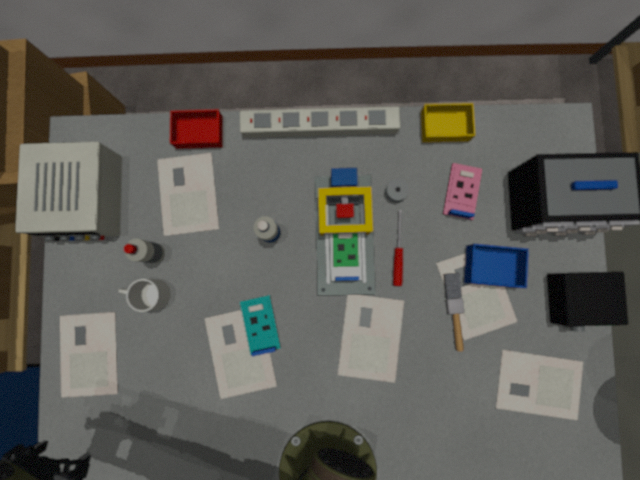

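View pics/scene0.png

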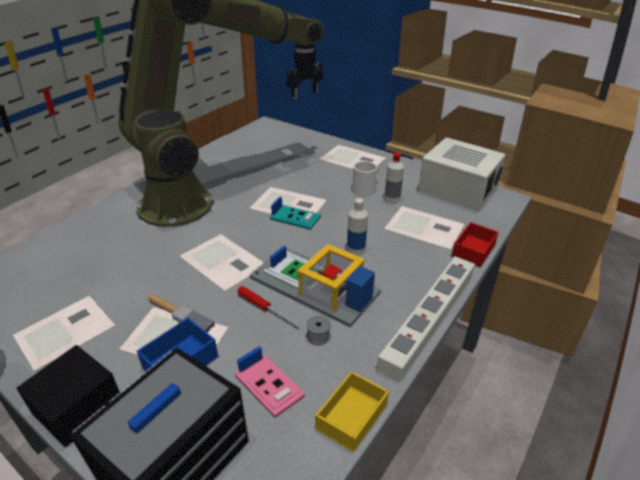

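Top view: the press spans about (318-374, 170-295), with the yellow guard at (345,210), the red pad at (345,211), the pallet's green board at (345,250) and its blue lip at about (347,280). Look-alikes are the turquoise pallet (260,325) and the pink pallet (462,190). Other blue things are the hinge tower (344,177) and the bin (497,266). I choose the pallet between the rails.

```bash
cat > h.py <<'E'
import cv2, numpy as np
def ray(d,uv,z):
    uv=np.asarray(uv,float).reshape(-1,1,2)
    n=cv2.undistortPoints(uv,d["intrinsics"],d["distortion"])[:,0]
    r=np.c_[n,np.ones(len(n))]@d["R"]; c=-d["R"].T@d["t"]
    return c+r*((z-c[2])/r[:,2])[:,None]
def cloud(d):
    v,u=np.indices(d["range_z"].shape); 
    n=cv2.undistortPoints(np.c_[u.ravel(),v.ravel()].astype(float).reshape(-1,1,2),d["intrinsics"],d["distortion"])[:,0]
    z=d["range_z"].reshape(-1,1)
    return ((np.c_[n,np.ones(len(n))]*z-d["t"])@d["R"]).reshape(*d["range_z"].shape,3)
def hsv(d): return cv2.cvtColor(d["image"],cv2.COLOR_RGB2HSV)
E
python3 - <<'E'
from h import *
d=dict(np.load("top0.npz")); H=hsv(d); P=cloud(d)
roi=np.zeros((480,640),bool); roi[160:305,305:385]=1
def m(lo,hi): return (cv2.inRange(H,lo,hi)>0)&roi
Y=m((20,120,90),(35,255,255)); R=m((0,140,80),(8,255,255))|m((172,140,80),(180,255,255)); R[:,380:]=0
B=m((100,110,40),(125,255,255)); G=m((45,80,40),(80,255,255))
for n,M,z in(("guard",Y,.095),("pad",R,.077),("blue",B,.06),("green",G,.03)):
    k,l,st,c=cv2.connectedComponentsWithStats(M.astype(np.uint8))
    for i in range(1,k):
        if st[i,4]<12: continue
        cn,_=cv2.findContours((l==i).astype(np.uint8),0,2); cn=max(cn,key=len)
        q=ray(d,cn[:,0],z)[:,:2]; r=cv2.minAreaRect((q*1000).astype(np.float32))
        p=P[l==i]; print(n,st[i],"rect mm",np.round(r[0],1),np.round(r[1],1),round(r[2],1),"depth med",np.round(np.median(p,0),3),"z90",np.round(np.percentile(p[:,2],[10,90]),3))
s=d["image"][160:305,290:400,::-1]
cv2.imwrite("pics/crop.png",cv2.resize(s,None,fx=4,fy=4,interpolation=cv2.INTER_CUBIC))
E
```

```text
guard [ 318  186   55   48 1358] rect mm [652.9 -58. ] [132.2 115.1] 89.9 depth med [ 0.655 -0.057  0.095] z90 [0.09  0.098]
pad [336 203  18  15 242] rect mm [653.8 -58.1] [42.5 35.3] 88.6 depth med [ 0.654 -0.057  0.078] z90 [0.074 0.081]
blue [331 168  26  18 443] rect mm [743.1 -58.9] [63.9 44.3] 88.6 depth med [ 0.734 -0.058  0.1  ] z90 [0.097 0.103]
blue [336 277  22   4  85] rect mm [483.8 -59. ] [52.4  7.4] 88.7 depth med [ 0.484 -0.06   0.063] z90 [0.017 0.066]
green [333 233  25  34 668] rect mm [558.7 -60.2] [83.  63.4] 1.4 depth med [ 0.555 -0.06   0.03 ] z90 [0.027 0.033]
```

View pics/crop.png

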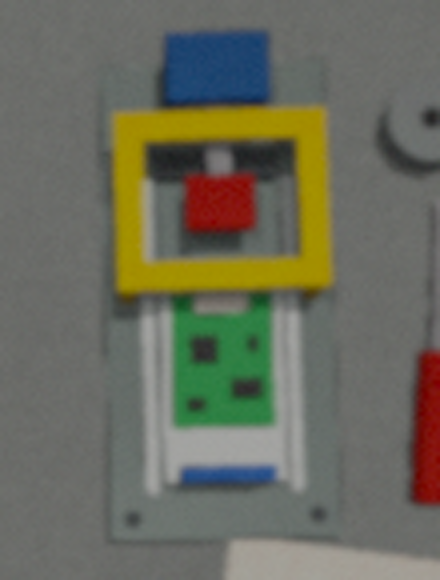

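The crop confirms it: the lip is at crop (228,474), which is pixel (347,278), on the silver pallet with the green board between the rails. Guard 132x115 mm, pad 42x35 mm and the heights all match the description. Lip face x≈0.479, home x≈0.538, about 59 mm to go. Next I work out the approach in tool axes.

```bash
cat > go.py <<'E'
import sys, numpy as np
from scipy.spatial.transform import Rotation as Ro
from station import sensors
s=sensors.read_state(); R=Ro.from_rotvec(s["ee_rot"]); t=np.array([float(a) for a in sys.argv[1:4]])
y=np.radians(0.4)
best=None
for sg in(1,-1):
    Y=sg*np.array([-np.sin(y),np.cos(y),0]);X=np.array([0,0,-1.]);T=Ro.from_matrix(np.c_[X,Y,np.cross(X,Y)])
    w=(R.inv()*T).as_rotvec(degrees=True)
    if best is None or np.linalg.norm(w)<np.linalg.norm(best): best=w
print("t",s["time_s"],"pos",np.round(s["position"],4),"F",np.round(s["ft_force"],1),"w",round(s["gripper_width"],4),"q",np.round(s["joint_positions"],2))
print("axes\n",np.round(R.as_matrix(),3)); print("turn",np.round(best,2),"shift cm",np.round(R.inv().apply(t-s["position"])*100,2))
E
python3 go.py 0.435 -0.060 0.25
```

```text
t 0.1 pos [0.1439 0.5307 0.2528] F [0.3 0.  0.1] w 0.0854 q [ 1.24  0.3   1.52  0.    1.32 -0.07]
axes
 [[-0.     0.262  0.965]
 [-0.001  0.965 -0.262]
 [-1.    -0.001 -0.   ]]
turn [-1.557e+01 -1.000e-02  6.000e-02] shift cm [  0.32 -49.39  43.56]
```

```bash
python3 -m pendant '[[-7.8,0,0,0,0,0,0],[-7.8,0,0,0,0,0,0],[0,0,0,0,-4.2,2.1,0],[0,0,0,0,-4.2,2.1,0],[0,0,0,0,-4.2,2.1,0],[0,0,0,0,-4.2,2.1,0],[0,0,0,0,-4.2,2.1,0],[0,0,0,0,-4.2,2.1,0],[0,0,0,0,-4.2,2.1,0],[0,0,0,0,-4.2,2.1,0]]' 40; python3 go.py 0.435 -0.060 0.25
```

```text
time_s: 1.1
position: [0.32, 0.1883, 0.25]
ee_rot: [-0.026, 1.573, 0.017]
ft_force: [1.5, 0.3, -0.1]
gripper_width: -0.0005
t 1.1 pos [0.32   0.1883 0.25  ] F [ 1.5  0.3 -0.1] w -0.0005 q [ 0.44 -0.11  1.97 -0.    1.28 -1.16]
axes
 [[-0.003 -0.028  1.   ]
 [-0.006  1.     0.028]
 [-1.    -0.006 -0.003]]
turn [ 1.18 -0.16  0.34] shift cm [  0.12 -25.13  10.81]
```

```bash
python3 -m pendant '[[0,0,0,0,-4.2,1.8,0],[0,0,0,0,-4.2,1.8,0],[0,0,0,0,-4.2,1.8,0],[0,0,0,0,-4.2,1.8,0],[0,0,0,0,-4.2,1.8,0],[0,0,0,0,-4,1.8,0],[0,0,0,0,0,0,0],[0,0,0,0,0,0,0]]'; python3 go.py 0.435 -0.060 0.10
```

```text
time_s: 1.9
position: [0.4374, -0.075, 0.2504]
ee_rot: [-0.021, 1.574, 0.012]
ft_force: [0.0, -0.4, -0.5]
gripper_width: -0.0001
t 1.9 pos [ 0.4374 -0.075   0.2504] F [ 0.  -0.4 -0.5] w -0.0001 q [-0.25  0.06  1.81 -0.01  1.27 -1.84]
axes
 [[-0.003 -0.021  1.   ]
 [-0.006  1.     0.021]
 [-1.    -0.005 -0.003]]
turn [ 0.79 -0.19  0.32] shift cm [15.03  1.58 -0.16]
```

```bash
python3 -m pendant '[[0.8,-0.2,0.3,3.5,1.6,-0.2,0],[0,0,0,4,0,0,0],[0,0,0,4,0,0,0],[0,0,0,4,0,0,0],[0,0,0,0,0,0,0],[0,0,0,0,0,0,0]]'; python3 go.py 0.435 -0.060 0.056
python3 - <<'E'
from station import snapshot
import cv2
cv2.imwrite("pics/s1.png",cv2.resize(snapshot("scene")["image"][180:340,210:410,::-1],None,fx=4,fy=3.75))
E
```

```text
time_s: 2.5
position: [0.4342, -0.0538, 0.0931]
ee_rot: [-0.01, 1.567, 0.009]
ft_force: [0.6, -0.0, -0.1]
gripper_width: 0.0
t 2.5 pos [ 0.4342 -0.0538  0.0931] F [ 0.6 -0.  -0.1] w 0.0 q [-0.21  0.27  1.98  0.    0.88 -1.79]
axes
 [[ 0.004 -0.012  1.   ]
 [-0.     1.     0.012]
 [-1.    -0.     0.004]]
turn [0.27 0.22 0.03] shift cm [ 3.71 -0.62  0.05]
```

View pics/s1.png

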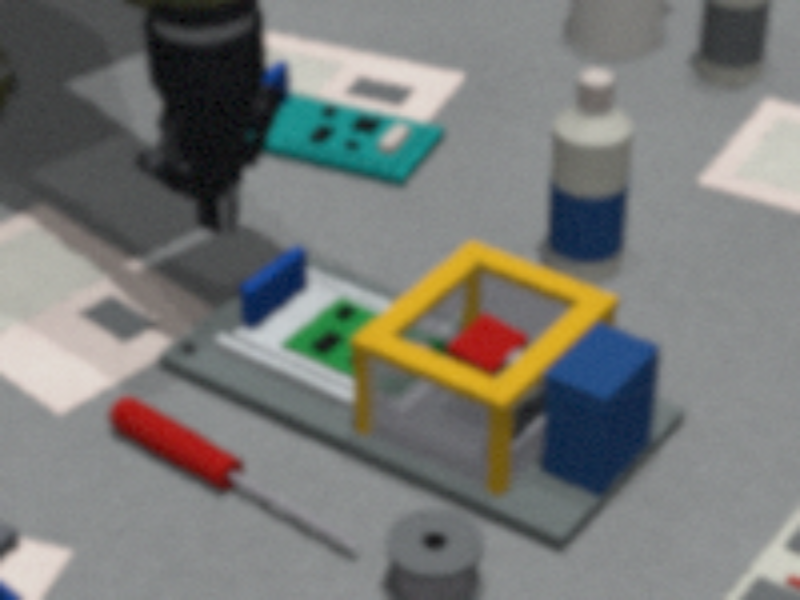

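The closed fingertips (crop 215,220) stand behind the blue lip (275,285), with the guard clear. I go down and approach.

```bash
python3 -m pendant '[[0,0,0,1.9,-0.6,0,0],[0,0,0,1.8,0,0,0],[0,0,0,0,0,0.9,0],[0,0,0,0,0,0.9,0],[0,0,0,0,0,0.8,0],[0,0,0,0,0,0.5,0],[0,0,0,0,0,0.5,0]]'; python3 go.py 0.527 -0.0595 0.056
```

```text
time_s: 3.25
position: [0.4789, -0.0594, 0.0679]
ee_rot: [-0.014, 1.55, 0.007]
ft_force: [-0.6, -0.0, -0.7]
gripper_width: 0.0001
t 3.25 pos [ 0.4789 -0.0594  0.0679] F [-0.6 -0.  -0.7] w 0.0001 q [-0.2   0.39  1.88  0.    0.84 -1.78]
axes
 [[ 0.021 -0.014  1.   ]
 [-0.004  1.     0.014]
 [-1.    -0.004  0.02 ]]
turn [0.38 1.17 0.24] shift cm [ 1.29 -0.07  4.78]
```

```bash
python3 -m pendant '[[0,0.6,0,0,0,-1.5,0],[0,0.6,0,0.6,0,0,0],[0,0,0,0.6,0,0,0],[0,0,0,0,0,0.6,0],[0,0,0,0,0,0.6,0],[0,0,0,0,0,0.5,0],[0,0,0,0,0,0.5,0],[0,0,0,0,0,0,0]]'; python3 go.py 0.527 -0.0595 0.056
```

```text
time_s: 4.05
position: [0.4909, -0.0593, 0.0557]
ee_rot: [-0.015, 1.57, 0.007]
ft_force: [0.1, -0.4, 0.0]
gripper_width: -0.0001
t 4.05 pos [ 0.4909 -0.0593  0.0557] F [ 0.1 -0.4  0. ] w -0.0001 q [-0.19  0.45  1.84 -0.01  0.85 -1.77]
axes
 [[ 0.001 -0.014  1.   ]
 [-0.005  1.     0.014]
 [-1.    -0.005  0.001]]
turn [0.39 0.05 0.27] shift cm [-0.02 -0.06  3.61]
```

```bash
cat > lip.py <<'E'
from h import *
from station import snapshot
for n in("top","scene"):
    d=snapshot(n);H=hsv(d);P=cloud(d)
    M=(cv2.inRange(H,(100,110,40),(125,255,255))>0)&(abs(P[...,0]-.51)<.06)&(abs(P[...,1]+.059)<.05)&(P[...,2]>.03)
    G=(cv2.inRange(H,(45,80,40),(80,255,255))>0)&(abs(P[...,1]+.06)<.06)&(abs(P[...,0]-.57)<.1)
    for k,m in(("lip",M),("green",G)):
        p=P[m]; 
        if len(p)>5: print(n,k,len(p),"x",np.round(np.percentile(p[:,0],[2,50,98]),4),"y",np.round(np.percentile(p[:,1],[2,98]),3),"z",np.round(np.percentile(p[:,2],[2,98]),3))
E
python3 lip.py
```

```text
top green 536 x [0.5267 0.5731 0.6299] y [-0.088 -0.025] z [0.025 0.297]
scene lip 195 x [0.4953 0.5099 0.5132] y [-0.091 -0.034] z [0.034 0.066]
scene green 85 x [0.5376 0.5453 0.5979] y [-0.092 -0.029] z [0.026 0.034]
```

The pallet follows (lip now x≈0.50–0.51). I push on, slowing near the stop.

```bash
python3 -m pendant '[[0,0,0,0,0,0.6,0],[0,0,0,0,0,0.6,0],[0,0,0,0,0,0.6,0],[0,0,0,0,0,0.5,0],[0,0,0,0,0,0.4,0],[0,0,0,0,0,0.3,0],[0,0,0,0,0,0.3,0],[0,0,0,0,0,0.3,0]]'; python3 go.py 0.527 -0.0595 0.056
```

```text
time_s: 4.95
position: [0.5256, -0.0587, 0.0556]
ee_rot: [-0.014, 1.581, 0.008]
ft_force: [-52.3, -1.4, 40.1]
gripper_width: -0.0002
t 4.95 pos [ 0.5256 -0.0587  0.0556] F [-52.3  -1.4  40.1] w -0.0002 q [-0.18  0.51  1.74 -0.01  0.9  -1.76]
axes
 [[-0.01  -0.014  1.   ]
 [-0.004  1.     0.014]
 [-1.    -0.004 -0.01 ]]
turn [ 0.4  -0.56  0.22] shift cm [-0.05 -0.08  0.14]
```

The wrist force is 52 N at TCP x 0.526, right where the stop should be. I back off and check.

```bash
python3 -m pendant '[[0,0,0,0,0,-0.4,0],[0,0,0,0,0,-2,0],[0,0,0,0,0,-3,0],[0,0,0,-4,0,0,0],[0,0,0,-4,0,0,0],[0,0,0,-4,0,0,0],[0,0,0,-4,0,-2,0],[0,0,0,0,0,-3,0],[0,0,0,0,0,0,0],[0,0,0,0,0,0,0]]'; python3 go.py 0.653 -0.058 0.17; python3 lip.py
python3 - <<'E'
from h import *
from station import snapshot
d=snapshot("top"); np.savez("top1.npz",**d)
H=hsv(d);Y=cv2.inRange(H,(20,120,90),(35,255,255)); Y[:160]=0;Y[305:]=0;Y[:,:305]=0;Y[:,385:]=0
print("guard px",cv2.boundingRect(Y))
cv2.imwrite("pics/t2.png",cv2.resize(d["image"][160:305,290:400,::-1],None,fx=4,fy=4,interpolation=cv2.INTER_CUBIC))
E
```

```text
time_s: 5.95
position: [0.4215, -0.0596, 0.2241]
ee_rot: [-0.015, 1.574, 0.007]
ft_force: [0.4, 0.1, -0.5]
gripper_width: 0.0001
t 5.95 pos [ 0.4215 -0.0596  0.2241] F [ 0.4  0.1 -0.5] w 0.0001 q [-0.22  0.05  1.89 -0.01  1.21 -1.81]
axes
 [[-0.003 -0.014  1.   ]
 [-0.005  1.     0.014]
 [-1.    -0.005 -0.003]]
turn [ 0.39 -0.18  0.28] shift cm [ 5.34 -0.13 23.17]
top lip 83 x [0.5376 0.5405 0.5451] y [-0.084 -0.032] z [0.043 0.067]
top green 386 x [0.5752 0.5963 0.6595] y [-0.088 -0.028] z [0.025 0.035]
scene lip 176 x [0.5373 0.5444 0.5471] y [-0.09  -0.035] z [0.033 0.065]
scene green 11 x [0.5898 0.5948 0.6017] y [-0.037 -0.026] z [0.026 0.032]
guard px (318, 186, 55, 48)
```

View pics/t2.png

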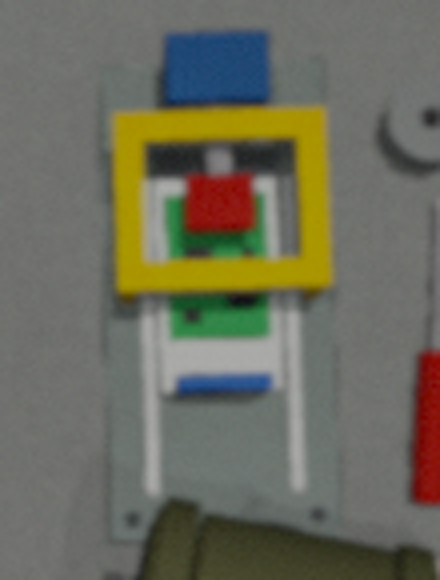

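The pallet front edge (crop row ~178) meets the dark stop, the lip is at crop (225,383) and the guard hasn't moved. I check the front edge numerically.

Run:
```python
from h import *
d=dict(np.load("top1.npz")); g=d["image"].mean(2)
for c in(331,333,354,355,356): print(c,g[195:212,c].round().astype(int), )
print("front rows 203..206 @z27", ray(d,[[333,r] for r in(203,204,205,206)],.027)[:,0].round(4))
print("lip rear rows", ray(d,[[347,r] for r in(255,256,257,258)],.063)[:,0].round(4))
```

```text
331 [ 84  62  46  34  37  38  41  46  61 106 152 166 169 156 133 115 113]
333 [ 77  63  41  37  33  39  37  45  62 108 151 166 166 148 115  88  79]
354 [ 82  60  50  42  39  40  51  59  85 122 146 151 137 111  85  80  77]
355 [ 84  63  46  36  38  38  48  62  89 132 157 164 153 127 104 101 100]
356 [ 80  61  47  38  39  39  47  62  90 135 159 166 160 147 138 139 137]
front rows 203..206 @z27 [0.6811 0.6784 0.6758 0.6731]
lip rear rows [0.5422 0.5397 0.5372 0.5348]
```

Front edge at x≈0.678 is the stop position (0.593+0.085), so it is home. Now over the window.

```bash
python3 -m pendant '[[0.4,-0.2,0.3,0,0,4.5,0],[0,0,0,0,0,4.5,0],[0,0,0,0,0,4.5,0],[0,0,0,0,0,4.5,0],[0,0,0,0,0,4,0],[0,0,0,0,0,2,0],[0,0,0,0,0,0,0],[0,0,0,0,0,0,0]]'; python3 go.py 0.653 -0.058 0.14
```

```text
time_s: 6.9
position: [0.6716, -0.0561, 0.2108]
ee_rot: [-0.003, 1.584, 0.008]
ft_force: [-0.8, -0.4, -0.4]
gripper_width: -0.0
t 6.9 pos [ 0.6716 -0.0561  0.2108] F [-0.8 -0.4 -0.4] w -0.0 q [-0.14  0.62  1.16  0.    1.38 -1.72]
axes
 [[-0.014 -0.007  1.   ]
 [ 0.003  1.     0.007]
 [-1.     0.003 -0.014]]
turn [ 0.02 -0.78 -0.18] shift cm [ 7.11 -0.2  -1.76]
```

```bash
python3 -m pendant '[[0,-0.8,-0.2,0,-0.2,-1.8,0],[0,0,0,3,0,0,0],[0,0,0,3,0,0,0],[0,0,0,0,0,0,0],[0,0,0,0,0,0,0]]'; python3 go.py 0.653 -0.058 0.10
python3 - <<'E'
from station import snapshot
import cv2
cv2.imwrite("pics/s3.png",cv2.resize(snapshot("scene")["image"][180:340,210:410,::-1],None,fx=4,fy=3.75))
E
```

```text
time_s: 7.4
position: [0.6506, -0.0584, 0.1501]
ee_rot: [-0.006, 1.57, 0.005]
ft_force: [0.3, 0.0, 1.8]
gripper_width: 0.0003
t 7.4 pos [ 0.6506 -0.0584  0.1501] F [0.3 0.  1.8] w 0.0003 q [-0.15  0.62  1.3  -0.    1.22 -1.72]
axes
 [[ 0.    -0.007  1.   ]
 [-0.001  1.     0.007]
 [-1.    -0.001  0.   ]]
turn [0.01 0.03 0.03] shift cm [5.01 0.04 0.24]
```

View pics/s3.png

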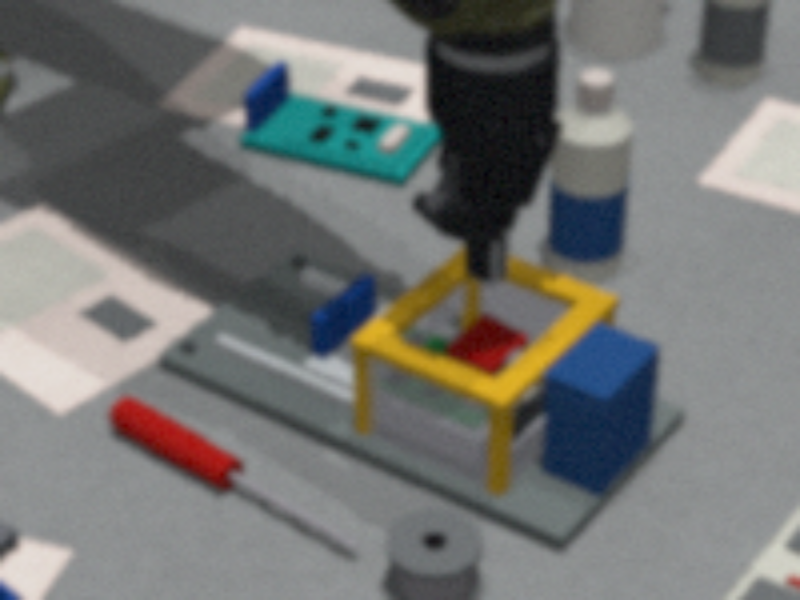

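The fingertips (crop 488,275) hang centred over the window and pad (490,340). The pad is clear, so I go down.

```bash
python3 -m pendant '[[0,0,0,2,0,0.2,0],[0,0,0,2,0,0,0],[0,0,0,0.8,0,0,0],[0,0,0,0,0,0,0]]'; python3 go.py 0.653 -0.058 0.077
```

```text
time_s: 7.85
position: [0.6547, -0.0587, 0.1075]
ee_rot: [-0.007, 1.562, 0.004]
ft_force: [-0.2, 0.5, 0.1]
gripper_width: -0.0003
t 7.85 pos [ 0.6547 -0.0587  0.1075] F [-0.2  0.5  0.1] w -0.0003 q [-0.14  0.67  1.33 -0.    1.13 -1.72]
axes
 [[ 0.009 -0.007  1.   ]
 [-0.002  1.     0.007]
 [-1.    -0.002  0.009]]
turn [0.01 0.5  0.11] shift cm [ 3.05  0.07 -0.2 ]
```

```bash
python3 -m pendant '[[0,0.5,0,0.8,0,-0.2,0],[0,0,0,0.6,0,0,0],[0,0,0,0.6,0,0,0],[0,0,0,0.5,0,0,0],[0,0,0,0.3,0,0,0]]'; python3 go.py 0.653 -0.058 0.077
```

```text
time_s: 8.35
position: [0.6537, -0.059, 0.0827]
ee_rot: [-0.008, 1.567, 0.004]
ft_force: [-4.7, 0.4, 8.3]
gripper_width: 0.0002
t 8.35 pos [ 0.6537 -0.059   0.0827] F [-4.7  0.4  8.3] w 0.0002 q [-0.15  0.7   1.34 -0.    1.1  -1.72]
axes
 [[ 0.004 -0.007  1.   ]
 [-0.003  1.     0.007]
 [-1.    -0.003  0.003]]
turn [0.01 0.2  0.15] shift cm [ 0.57  0.1  -0.07]
```

```bash
python3 -m pendant '[[0,0,0,0.3,0,0,0],[0,0,0,0.25,0,0,0],[0,0,0,0.2,0,0,0]]'; python3 go.py 0.653 -0.058 0.077
```

```text
time_s: 8.65
position: [0.654, -0.059, 0.0773]
ee_rot: [-0.008, 1.566, 0.004]
ft_force: [-16.8, 1.3, 27.3]
gripper_width: 0.0002
t 8.65 pos [ 0.654  -0.059   0.0773] F [-16.8   1.3  27.3] w 0.0002 q [-0.14  0.71  1.34 -0.    1.09 -1.72]
axes
 [[ 0.005 -0.007  1.   ]
 [-0.003  1.     0.007]
 [-1.    -0.003  0.005]]
turn [0.02 0.26 0.17] shift cm [ 0.03  0.1  -0.1 ]
```

27 N, well above 8 N, at tip z 55 mm: it is on its end stop. I hold with a slight bias.

```bash
python3 -m pendant '[[0,0,0,0.1,0,0,0],[0,0,0,0.1,0,0,0],[0,0,0,0.1,0,0,0]]'; python3 -m pendant '[[0,0,0,0.1,0,0,0],[0,0,0,0.1,0,0,0],[0,0,0,0.1,0,0,0],[0,0,0,0.1,0,0,0],[0,0,0,0.1,0,0,0]]'; python3 -m pendant '[[0,0,0,0.1,0,0,0],[0,0,0,0.1,0,0,0],[0,0,0,0.1,0,0,0],[0,0,0,0.1,0,0,0],[0,0,0,0.1,0,0,0]]'
python3 - <<'E'
from h import *
from station import snapshot
d=snapshot("scene");P=cloud(d);H=hsv(d)
M=((cv2.inRange(H,(0,140,60),(8,255,255))|cv2.inRange(H,(172,140,60),(180,255,255)))>0)&(abs(P[...,0]-.653)<.04)&(abs(P[...,1]+.058)<.04)
p=P[M];print("pad z",len(p),np.percentile(p[:,2],[5,50,95]).round(4) if len(p) else "")
E
python3 lip.py
```

```text
time_s: 8.95
position: [0.6539, -0.059, 0.0778]
ee_rot: [-0.008, 1.566, 0.003]
ft_force: [-8.3, 0.7, 11.3]
gripper_width: 0.0005
time_s: 9.45
position: [0.6539, -0.059, 0.0778]
ee_rot: [-0.009, 1.565, 0.003]
ft_force: [-10.4, 0.4, 13.7]
gripper_width: 0.0001
time_s: 9.95
position: [0.6539, -0.059, 0.0778]
ee_rot: [-0.009, 1.564, 0.003]
ft_force: [-9.1, 0.9, 13.6]
gripper_width: 0.0001
pad z 0 
scene lip 183 x [0.5366 0.5444 0.5474] y [-0.09  -0.033] z [0.032 0.066]
scene green 32 x [0.5114 0.6032 0.6183] y [-0.094 -0.028] z [0.027 0.369]
```

13 N and tip z 55.8 mm are consistent with the end stop. I hold longer and more firmly to be sure.

```bash
for i in 1; do :; done; python3 -m pendant '[[0,0,0,0.2,0,0,0],[0,0,0,0.2,0,0,0],[0,0,0,0.2,0,0,0],[0,0,0,0.2,0,0,0],[0,0,0,0.2,0,0,0],[0,0,0,0.2,0,0,0],[0,0,0,0.2,0,0,0]]'; python3 -m pendant '[[0,0,0,0.2,0,0,0],[0,0,0,0.2,0,0,0],[0,0,0,0.2,0,0,0],[0,0,0,0.2,0,0,0],[0,0,0,0.2,0,0,0],[0,0,0,0.2,0,0,0],[0,0,0,0.2,0,0,0]]'
```

```text
time_s: 10.8
position: [0.6539, -0.059, 0.0774]
ee_rot: [-0.011, 1.562, 0.003]
ft_force: [-13.9, 1.2, 24.0]
gripper_width: 0.0
time_s: 11.5
position: [0.6539, -0.0589, 0.0774]
ee_rot: [-0.012, 1.56, 0.003]
ft_force: [-15.4, 1.7, 21.9]
gripper_width: -0.0001
```

Force doubled with only 0.4 mm of travel, so it is on the hard stop, held for about 2.8 s in all. I release straight up.

```bash
python3 -m pendant '[[0,0,0,-0.6,0,0,0],[0,0,0,-1,0,0,0],[0,0,0,-1.5,0,0,0],[0,0,0,-2,0,0,0],[0,0,0,-3,0,0,0],[0,0,0,-4,0,0,0],[0,0,0,-4,0,0,0],[0,0,0,0,0,0,0]]'; python3 -m pendant '[[0,0,0,0,0,-4,0],[0,0,0,0,0,-4,0],[0,0,0,0,0,-4,0],[0,0,0,0,0,-4,0],[0,0,0,0,0,-4,0],[0,0,0,0,0,-3,0],[0,0,0,0,0,0,0],[0,0,0,0,0,0,0]]'; python3 lip.py
python3 - <<'E'
from h import *
from station import snapshot
d=snapshot("top");P=cloud(d);H=hsv(d)
M=((cv2.inRange(H,(0,140,60),(8,255,255))|cv2.inRange(H,(172,140,60),(180,255,255)))>0)&(abs(P[...,0]-.653)<.04)&(abs(P[...,1]+.058)<.04)
p=P[M];print("pad",len(p),np.median(p,0).round(4))
g=d["image"].mean(2); print(g[195:212,333].round())
cv2.imwrite("pics/t4.png",d["image"][...,::-1])
E
```

```text
time_s: 12.3
position: [0.6517, -0.0579, 0.2474]
ee_rot: [-0.012, 1.559, 0.003]
ft_force: [0.6, -0.9, 1.2]
gripper_width: 0.0001
time_s: 13.1
position: [0.4115, -0.0594, 0.2418]
ee_rot: [-0.012, 1.561, 0.003]
ft_force: [0.0, 0.9, -0.1]
gripper_width: -0.0001
top lip 82 x [0.5376 0.5404 0.5451] y [-0.084 -0.032] z [0.042 0.066]
top green 389 x [0.5747 0.5959 0.6599] y [-0.088 -0.027] z [0.025 0.036]
scene lip 175 x [0.5374 0.5445 0.5479] y [-0.091 -0.035] z [0.034 0.066]
scene green 11 x [0.5907 0.5948 0.6014] y [-0.038 -0.03 ] z [0.026 0.032]
pad 219 [ 0.6533 -0.0573  0.0776]
[ 79.  57.  47.  43.  36.  40.  41.  49.  62. 106. 152. 167. 164. 147.
 115.  85.  77.]
```

View pics/t4.png

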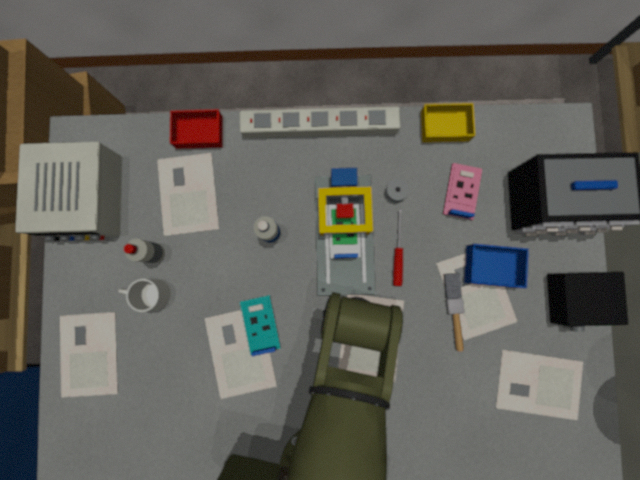

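The pallet is home (lip at 345,256) and the pad is back up at z 77.6 mm (345,211). The bystanders are all at their first-picture pixels and the arm is clear.

```bash
python3 -c "
from station import job
print(job.finish_job())"
```

```text
the job is handed in; nothing more can be done
None
```

I pushed the blue-lipped pallet home with the closed fingertips, pressed the red lever down through the guard's window, released it and handed the job in. The robot clock showed about 13 s of the 48 s allowed.

- **Pallet:** the last push ended in firm contact at 52 N. The pallet's front edge then measured x ≈ 0.678 m, which is where the stop should be, and the lip face x ≈ 0.538 m. Both were unchanged after the lever press.
- **Lever:** I held it down for about 2.8 s at readings of 11 to 27 N, with the fingertips 55–56 mm above the table. When the force doubled the lever moved only 0.4 mm more, so I take it to have been on its end stop. After release the pad was back at 77.6 mm.
- **Surroundings:** the bystanders look unmoved in the last overhead picture. The guard was at the same pixels after the push. The arm ended clear, with about 0 N on the wrist.

- **Failed check:** I tried to measure the pad's height by camera while it was held down, but the fingers hid it. The end-stop conclusion therefore rests on force and fingertip height alone.
- **Sideways force:** while pressing I also saw 8 to 17 N along x, which I put down to the tilted pad and friction. I did not check guard contact separately during the press.

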